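# Vent and crack open the desiccator

### The arm

A 6-joint arm with a two-finger parallel gripper is mounted at the origin on the work surface. World frame = base frame: x ahead of the robot, y to its left, z up, the work surface at z = 0. Lengths are in m, angles in rad, forces in N, time in s.
With the tool pointing down it reaches from about 0.3 to 0.75 m from the base axis. Payload 8.5 kg.
Tool frame: the origin (TCP) lies on the mounting face of the last link; the fingertips stand 173 mm ahead of it and the grasp point (between the pads) lies 155 mm ahead of it; z points along the fingers, y is the direction in which the jaws open and shut (so a half turn about z gives the same grasp; the last joint's range is limited). The gripper opens to 85 mm and grips with 20 to 120 N. Pads are 22 mm wide; open, the fingers measure 114 mm over their backs; the gripper's body (76 mm by 85 mm) begins 54 mm behind the grasp point. The pads swing forward as they close: fully open they stand 13 mm farther back than shut.
Start: joints at [-1.347, 0.381, 1.297, -0, 1.464, -0.215], TCP at [0.234, -0.498, 0.405] pointing down, gripper open.
Joint ranges: [-3.11, 3.11], [-0.89, 2.33], [0.22, 2.48], [-1.42, 4.56], [0.17, 2.85], [-2.88, 2.88]. Speed limits (rad/s): [2.39, 2.39, 3.14, 3.14, 3.14, 3.14].

### API

Orientations are given as a 3x3 rotation matrix whose columns are the frame's x, y, z axes.
In Python, from cell import r gives the robot as it stands.
- The arm moves only by the shell command python3 -m creep 'ROWS' [FORCE]. ROWS is JSON, a list of rows, each an object of numbers: "wx", "wy", "wz": the turn, a rotation vector about the world's x, y, z in degrees; "dx", "dy", "dz": the shift along the world's x, y, z in cm; "grip": the closure, from 0 (fully open) to 1 (shut). In form: [{"wx": .., "wy": .., "wz": .., "dx": .., "dy": .., "dz": .., "grip": ..}, ...]. A call has 1 to 5 rows; each row is the pose to reach, as a shift and turn from the pose commanded when the call began; what a row does not reach only later rows make up. A row lasts 1/8 s, in which the tool goes at most 62.5 mm and 10.7 degrees, less where a joint would pass 70% of its speed; a pose out of reach is approached as far as the arm can. A call with a gripper value outside its range is refused whole. The fingers move at their own pace and stop on an object; FORCE is the grip in N (left out, the last holds). Time passes only in rows, so rows that repeat a pose let the fingers close. It gives the time, the measured TCP pose, the force and the opening at its end, in the units of the state.
- r.get_state(): the state, without advancing time (a new reading comes with each control period).
- r.get_image(name): name is "scene" or "top" or "wrist"; returns (picture, depth): 400x640x3 uint8, blue, green, red; 400x640 float32, m along the optical axis (not along the pixel's ray), 0 where there is no reading.
- r.get_calibration(name): a dict with "camera_matrix" (3x3 intrinsics, pixels), "view" (4x4, takes a point from world to camera coordinates). Camera axes: x right, y up, looking along -z (the intrinsics and any distortion apply to the point x, -y, -z); pixel columns grow to the right and rows downward; lengths in m; the calibration is good to about 2 mm. A picture is of the moment at which its call begins: read the wrist's pose just before it. get_calibration takes no time and is no camera call; for the wrist camera it gives the pose at the moment of the call.
- r.close_job(): hands the job in, once; it reports no verdict.
The state is a dict: "clock": time; "joints": joint angles; "qd": joint speeds; "joint_torque": joint torques, N m; "ee_pos": TCP position; "tcp_rot": TCP orientation; "contact_force": force on the tool from outside, world axes, zero at the start; "torque": the same for the moment, N m; "finger_gap": finger opening in m.
Only numpy, scipy, OpenCV 4.12 (cv2) and the standard library are available. Lean on these libraries where they do the work, as an engineer would, in place of code of your own. Each camera call takes 0.05 s, during which the arm holds its last target.

### The job

Vent the desiccator by drawing its sprung vent cap up until the cap's top is level with the pointer's tip, keep it there for two seconds and let it spring home; only then pull the lid straight up by its knob until the sticky seal lets go, without letting the lid fly off, and hold it level over the bowl with its underside about 15 mm above the rim. Finish while still holding the lid there in the gripper, touching nothing else with it, and leave the other things on the bench where they are.

Things in the scene. Friction and masses are not known exactly. Their poses are not given: they have to be found in the camera images.
- desiccator: Round white desiccator bowl, 144 mm across at its rim and 95 mm high, fixed to the bench. Origin at the centre of its underside, z up; its own +x axis points to the vent, whose upright axis stands 130 mm from the origin. The vent is a white tube 32 mm across and 95 mm high.
- lid: Clear domed lid, loose, 146 mm across, 40 mm high without its knob, 210 to 325 g. Origin: centre of its underside, 95 mm above the bench while closed; z up. Three black rubber seal lugs on the bowl grip its edge: a pull straight up does not move it until 13.5 N plus its weight (peak 15 to 17 N at 1 mm), then it lets go and pops to 6 mm; above that only the weight is felt.
- rim (a point): Centre of the bowl's rim, 95 mm above the bench: the lid's underside is here when closed.
- knob (a point): Centre of the top of the lid's black knob, 81 mm above the lid's underside (176 mm above the bench while closed). The knob is round, 36 mm across, 28 mm high with straight sides, on a 20 mm thick stem that leaves 13 mm between it and the dome's crown.
- vent_cap (a point): Centre of the top of the vent rod's black cap: a round pull 25 mm across and 22 mm high on a steel rod 12 mm across that slides straight up out of the vent tube. At rest the cap's top is 129 mm above the bench and 12 mm of rod show below the cap.
- vent_rod (a joint): How far the vent rod is drawn up, in m: 0 home, 0.040 at its stop. A spring pulls it home: 2.5 N at 0, 250 N/m more as it is drawn; when let go it goes home by itself.
- pointer: Small steel pointer clamped on a thin steel post, 160 mm high, that stands 36 mm beyond the vent rod's axis as seen from the bowl, 26 mm long and 5 mm wide, pointing back at the vent rod. Origin: the top edge of its tip, 17 mm from the rod's axis, 143 to 157 mm above the bench. It is fixed; its height is the mark for the cap's top.
- dishes: stack of three round glass culture dishes, 90 mm across, 38 mm high; origin centre of underside. Bystander.
- jar: small amber jar with a lid, 52 mm across, 65 mm high; origin centre of underside. Bystander.
- tip_box: blue pipette-tip box, 85 x 122 mm, 62 mm high with the tips; origin centre of underside. Bystander.
- tube_rack: white tube rack, 70 x 190 mm, 72 mm high with the capped tubes; origin centre of underside. Bystander.
- bottle: white plastic bottle with cap, 70 mm across, 150 mm high; origin centre of underside. Bystander.
- beaker: open glass beaker, 68 mm across, 85 mm high; origin centre of underside. Bystander.

How it is judged:
On the way, in this order (a step that is already met when the one before it is completed fails the run):
1. the vent cap's top is held level with the pointer's tip (within 5 mm) for a full second, the lid still sealed (z of vent_cap in the frame of pointer between -0.005 and 0.005 m and z of lid in the frame of rim below 0.003 m), for 1 s.
2. the vent rod has gone home (within 3 mm), the lid still sealed (value of joint vent_rod below 0.003 m and z of lid in the frame of rim below 0.003 m), for 0.2 s.
3. the lid has broken free of its seal, more than 6 mm above the rim (z of lid in the frame of rim above 0.006 m), for 0.1 s.
At the end, for the whole second after the job is handed in: The gripper's fingers hold the lid (more than 1 N), at rest, its underside 7 to 25 mm above the rim, centred over the bowl within 12 mm, tilted less than 0.15 rad, touching neither bowl, lugs nor vent; the arm does not touch the bowl or vent; the vent rod is home within 3 mm (z of lid in the frame of rim between 0.007 and 0.025 m and horizontal distance between lid and rim below 0.012 m and angle between lid's own z axis and vertical below 0.15 rad and linear speed of lid below 0.02 m/s and contact force between the fingers and lid above 1 N and contact force between each of lid, the arm and desiccator below 0.2 N and value of joint vent_rod below 0.003 m); the arm keeps its last pose, push and grip.
It fails at once if the lid flew or was lifted more than 50 mm above the rim (z of lid in the frame of rim above 0.05 m).
It fails at once if the lid was carried or knocked off to the side (more than 40 mm) (horizontal distance between lid and rim above 0.04 m).
It fails at once if another thing on the bench was moved by more than 30 mm (distance of any of dishes, jar, tip_box, tube_rack, bottle, beaker from where it was at the start of the episode above 0.03 m).
It fails at once if another thing on the bench was tipped over (angle between any of dishes, jar, tip_box, tube_rack, bottle, beaker's own z axis and vertical above 0.5 rad).
It also fails if it takes over 43 s, if anything falls off the work surface, if the arm or the gripper's body presses on something with over 40 N, if the wrist force passes 120 N, or if a joint passes its speed limit or range.

## Working session

There is one attempt and no reset: what is moved stays moved. The work goes in short steps, Python scripts to look and compute and a shell command to move; the robot and the scene stay as the last step left them, time stands still between calls to the robot, and variables do not carry over. Pictures are saved under pics/ and viewed, and the job is handed in when it is done.

```bash
ls; mkdir -p pics; python3 - <<'E'
from cell import r
import cv2
s=r.get_state()
for k,v in s.items(): print(k,v)
import numpy as np
for n in ("scene","top"):
    im,d=r.get_image(n); cv2.imwrite(f"pics/{n}0.png",im); np.save(f"pics/{n}0.npy",d)
    print(n,r.get_calibration(n))
E
```

```text
pics
clock 0.0
joints [-1.34728490e+00  3.81205268e-01  1.29827606e+00 -2.81264286e-05
  1.46363198e+00 -2.15308026e-01]
qd [ 7.33487433e-05 -5.58692780e-04  1.04863032e-04 -4.86580964e-04
  1.54705832e-03  3.98070551e-05]
joint_torque [ 1.75773705e-03 -4.48440063e+01 -2.31276333e+01 -6.35362994e-05
  4.73681124e-03  1.51320722e-05]
ee_pos [ 0.23365956 -0.49784411  0.40410146]
tcp_rot [[ 9.05252642e-01  4.24873537e-01 -3.64330335e-04]
 [ 4.24873589e-01 -9.05251486e-01  1.47663034e-03]
 [ 2.97570578e-04 -1.49151785e-03 -9.99998843e-01]]
contact_force [0.48214737 0.0684565  0.02052947]
torque [-0.00735773  0.05616109  0.04289019]
finger_gap 0.08535028587268828
scene {'camera_matrix': array([[393.54067347,   0.        , 327.15546325],
       [  0.        , 393.54067347, 201.56752927],
       [  0.        ,   0.        ,   1.        ]]), 'view': array([[-0.68583968,  0.72770962,  0.00791393,  0.32063817],
       [-0.57231354, -0.54603797,  0.61180042,  0.19588331],
       [ 0.44953436,  0.41506775,  0.79097258, -1.35765389],
       [ 0.        ,  0.        ,  0.        ,  1.        ]])}
top {'camera_matrix': array([[485.83383572,   0.        , 316.53682614],
       [  0.        , 485.83383572, 189.59039653],
       [  0.        ,   0.        ,   1.        ]]), 'view': array([[ 9.09304728e-03, -9.99892522e-01,  1.15004592e-02,
        -7.43671393e-04],
       [ 9.88388949e-01,  1.07316943e-02,  1.51565551e-01,
        -5.22103086e-01],
       [-1.51672681e-01,  9.98873406e-03,  9.88380303e-01,
        -1.71421853e+00],
       [ 0.00000000e+00,  0.00000000e+00,  0.00000000e+00,
         1.00000000e+00]])}
```

View pics/scene0.png

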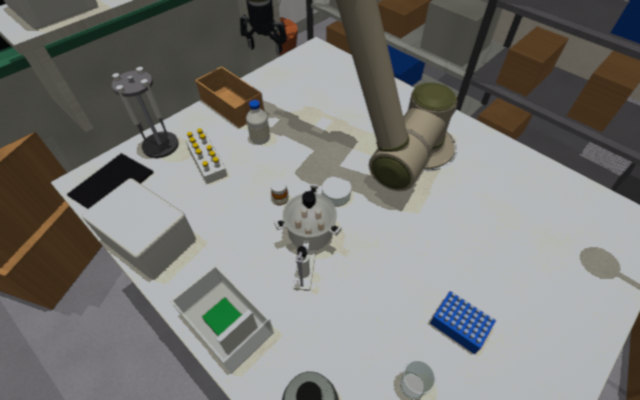

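View pics/top0.png

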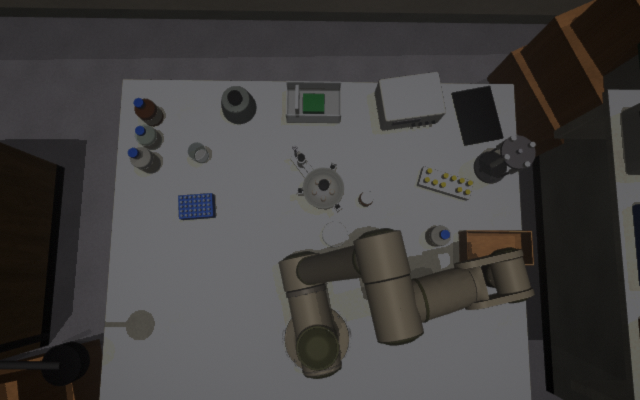

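The scene view shows the desiccator near (309,215), knob (309,200), vent cap (303,252) and the pointer beside it. The top view has the bowl at (323,188), cap at (301,158) and post at about (295,150). I'll enlarge both.

```bash
python3 - <<'E'
import cv2
a=cv2.imread("pics/scene0.png")[175:300,250:375]; b=cv2.imread("pics/top0.png")[130:230,270:390]
cv2.imwrite("pics/s0c.png",cv2.resize(a,None,fx=4.7,fy=4.7,interpolation=2)); cv2.imwrite("pics/t0c.png",cv2.resize(b,None,fx=6,fy=6,interpolation=2))
E
```

```text
(no output)
```

View pics/s0c.png

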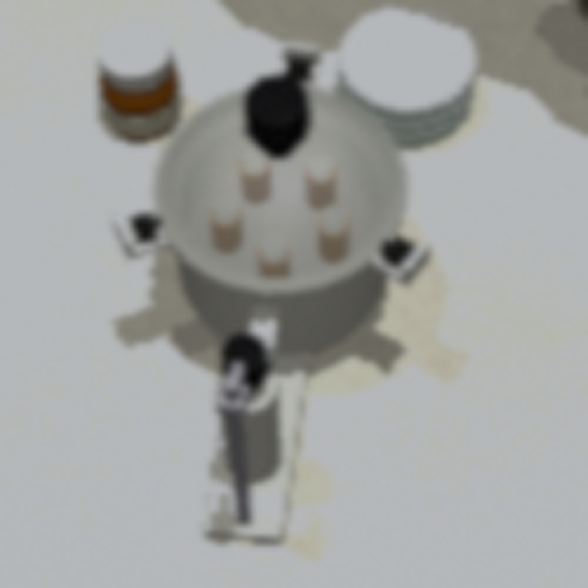

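View pics/t0c.png

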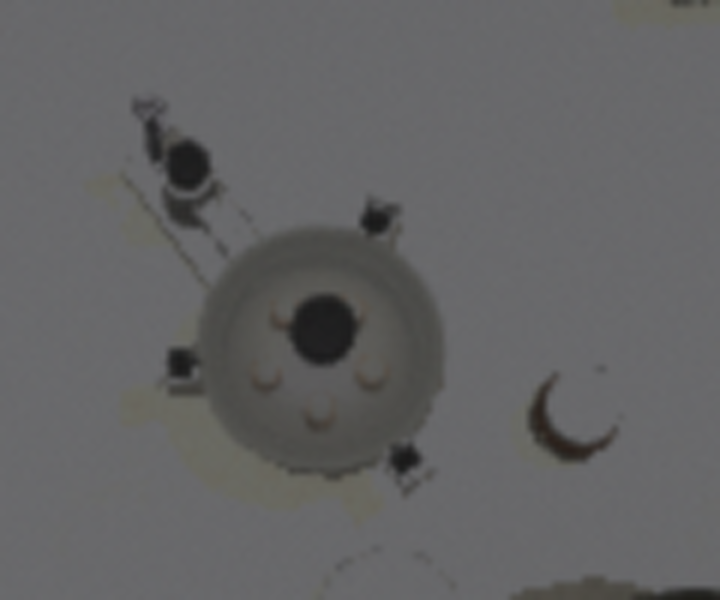

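```bash
cat > h.py <<'E'
import numpy as np, cv2
from cell import r
def ray(n,u,v,cal=None):
    c=cal or r.get_calibration(n); K=c["camera_matrix"]; V=c["view"]
    d=np.linalg.inv(K)@[u,v,1.]; d=d*[1,-1,-1]
    R=V[:3,:3]; o=-R.T@V[:3,3]; return o,R.T@d
def onz(n,u,v,z,cal=None):
    o,d=ray(n,u,v,cal); return o+d*(z-o[2])/d[2]
def proj(n,p,cal=None):
    c=cal or r.get_calibration(n); q=c["view"][:3,:3]@p+c["view"][:3,3]
    q=c["camera_matrix"]@(q*[1,-1,-1]); return q[:2]/q[2]
E
python3 - <<'E'
from h import *
np.set_printoptions(precision=4,suppress=True)
for n,u,v,z,l in [("top",323.4,184.3,.176,"knob"),("top",300.7,157,.129,"cap"),("scene",308.7,195.8,.176,"knob"),("scene",301.7,249.3,.129,"cap"),("top",294.8,147.5,.16,"post"),("scene",299.8,256,.15,"ptr")]:
    print(l,n,onz(n,u,v,z))
for n in ("top","scene"):
    d=np.load(f"pics/{n}0.npy"); c=r.get_calibration(n);K=c["camera_matrix"];V=c["view"]
    v,u=np.mgrid[:400,:640]; P=np.stack([(u-K[0,2])/K[0,0]*d,-(v-K[1,2])/K[1,1]*d,-d],-1)-V[:3,3]
    W=P@V[:3,:3]
    np.save(f"pics/{n}W.npy",W)
    for l,cx,cy in (("knob",323,184) if n=="top" else ("knob",309,195),("cap",301,157) if n=="top" else ("cap",302,249)):
        print(n,l); print(W[cy-3:cy+4:2,cx-3:cx+4:2].round(3).tolist())
E
```

```text
knob top [ 0.5193 -0.0169  0.176 ]
cap top [0.6218 0.0612 0.129 ]
knob scene [ 0.5203 -0.016   0.176 ]
cap scene [0.6233 0.061  0.129 ]
post top [0.6478 0.081  0.16  ]
ptr scene [0.6471 0.0803 0.15  ]
top knob
[[[0.53, -0.005, 0.175], [0.53, -0.012, 0.181], [0.53, -0.019, 0.178], [0.53, -0.025, 0.176]], [[0.523, -0.005, 0.179], [0.524, -0.012, 0.171], [0.524, -0.019, 0.176], [0.525, -0.026, 0.17]], [[0.518, -0.006, 0.169], [0.517, -0.012, 0.177], [0.516, -0.019, 0.183], [0.518, -0.026, 0.171]], [[0.511, -0.006, 0.17], [0.51, -0.012, 0.175], [0.51, -0.019, 0.178], [0.511, -0.026, 0.174]]]
top cap
[[[0.661, 0.074, 0.005], [0.633, 0.064, 0.126], [0.634, 0.057, 0.125], [0.661, 0.052, 0.006]], [[0.625, 0.071, 0.13], [0.625, 0.064, 0.13], [0.626, 0.057, 0.128], [0.626, 0.05, 0.125]], [[0.617, 0.07, 0.136], [0.617, 0.063, 0.136], [0.618, 0.057, 0.129], [0.62, 0.05, 0.121]], [[0.619, 0.071, 0.092], [0.613, 0.064, 0.119], [0.612, 0.057, 0.125], [0.62, 0.05, 0.091]]]
scene knob
[[[0.517, -0.029, 0.177], [0.513, -0.026, 0.176], [0.509, -0.022, 0.176], [0.508, -0.017, 0.18]], [[0.521, -0.025, 0.177], [0.518, -0.021, 0.177], [0.516, -0.015, 0.18], [0.51, -0.015, 0.174]], [[0.525, -0.021, 0.175], [0.522, -0.017, 0.176], [0.519, -0.013, 0.176], [0.516, -0.009, 0.178]], [[0.53, -0.016, 0.177], [0.526, -0.012, 0.176], [0.525, -0.007, 0.18], [0.521, -0.004, 0.178]]]
scene cap
[[[0.582, 0.002, 0.028], [0.619, 0.054, 0.132], [0.616, 0.058, 0.131], [0.586, 0.032, 0.067]], [[0.626, 0.055, 0.131], [0.622, 0.057, 0.128], [0.619, 0.061, 0.13], [0.616, 0.064, 0.13]], [[0.63, 0.059, 0.131], [0.626, 0.061, 0.13], [0.623, 0.065, 0.13], [0.62, 0.069, 0.131]], [[0.633, 0.062, 0.13], [0.636, 0.073, 0.146], [0.628, 0.07, 0.132], [0.624, 0.073, 0.13]]]
```

```bash
python3 - <<'E'
from h import *
im,d=r.get_image("wrist"); cv2.imwrite("pics/w0.png",im)
c=r.get_calibration("wrist"); s=r.get_state(); print(c["camera_matrix"])
V=c["view"]; o=-V[:3,:3].T@V[:3,3]
R=s["tcp_rot"]; print("cam in tcp",R.T@(o-s["ee_pos"])); print("axes in tcp\n",R.T@V[:3,:3].T)
E
```

```text
[[288.64002192   0.         321.49882012]
 [  0.         288.64002192 198.64947194]
 [  0.           0.           1.        ]]
cam in tcp [0.07953836 0.00023204 0.03021809]
axes in tcp
 [[ 9.16761016e-04  9.49777449e-01  3.12924843e-01]
 [ 9.99998645e-01 -1.29868099e-03  1.01205816e-03]
 [ 1.36761956e-03  3.12923491e-01 -9.49777352e-01]]
```

View pics/w0.png

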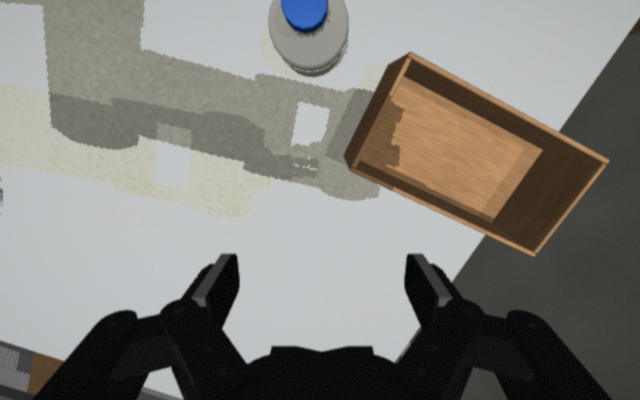

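The wrist camera sits on the tool's +x side, tilted toward the fingers. Next I'll move above the vent cap with the jaws tangential, which needs a 12° yaw.

```bash
python3 -m creep '[{"wz":12,"dx":38.9,"dy":55.9},{"wz":12,"dx":38.9,"dy":55.9},{"wz":12,"dx":38.9,"dy":55.9},{"wz":12,"dx":38.9,"dy":55.9},{"wz":12,"dx":38.9,"dy":55.9}]'
```

```text
schema error: expected keys wx, wy, wz, dx, dy, dz, grip
```

```bash
python3 -m creep '[{"wx":0,"wy":0,"wz":12,"dx":38.9,"dy":55.9,"dz":0,"grip":0},{"wx":0,"wy":0,"wz":12,"dx":38.9,"dy":55.9,"dz":0,"grip":0},{"wx":0,"wy":0,"wz":12,"dx":38.9,"dy":55.9,"dz":0,"grip":0},{"wx":0,"wy":0,"wz":12,"dx":38.9,"dy":55.9,"dz":0,"grip":0},{"wx":0,"wy":0,"wz":12,"dx":38.9,"dy":55.9,"dz":0,"grip":0}]'
```

```text
clock: 0.78
ee_pos: [0.4129, -0.2396, 0.4047]
tcp_rot: [[0.797, 0.604, -0.0], [0.604, -0.797, 0.0], [0.0, -0.0, -1.0]]
contact_force: [0.3, -1.3, -0.4]
finger_gap: 0.0852
```

```bash
python3 -m creep '[{"wx":0,"wy":0,"wz":0,"dx":21.0,"dy":30.0,"dz":0,"grip":0},{"wx":0,"wy":0,"wz":0,"dx":21.0,"dy":30.0,"dz":0,"grip":0},{"wx":0,"wy":0,"wz":0,"dx":21.0,"dy":30.0,"dz":0,"grip":0},{"wx":0,"wy":0,"wz":0,"dx":21.0,"dy":30.0,"dz":0,"grip":0},{"wx":0,"wy":0,"wz":0,"dx":21.0,"dy":30.0,"dz":0,"grip":0}]'; python3 -m creep '[{"wx":0,"wy":0,"wz":0,"dx":3.0,"dy":4.2,"dz":0,"grip":0},{"wx":0,"wy":0,"wz":0,"dx":3.0,"dy":4.2,"dz":0,"grip":0},{"wx":0,"wy":0,"wz":0,"dx":3.0,"dy":4.2,"dz":0,"grip":0}]'; python3 - <<'E'
from h import *
s=r.get_state(); print(s["ee_pos"],s["qd"].round(4),s["joints"])
c=r.get_calibration("wrist")
im,d=r.get_image("wrist"); cv2.imwrite("pics/w1.png",im); np.savez("pics/w1.npz",d=d,V=c["view"],K=c["camera_matrix"],im=im)
E
```

```text
clock: 1.4
ee_pos: [0.5923, 0.0166, 0.4045]
tcp_rot: [[0.797, 0.604, -0.0], [0.604, -0.797, -0.0], [-0.0, -0.0, -1.0]]
contact_force: [0.3, -1.1, 0.5]
finger_gap: 0.0852
clock: 1.78
ee_pos: [0.6212, 0.0564, 0.4043]
tcp_rot: [[0.797, 0.604, -0.001], [0.604, -0.797, -0.0], [-0.001, -0.0, -1.0]]
contact_force: [0.8, -0.6, 1.2]
finger_gap: 0.0853
[0.62123054 0.05639871 0.40429906] [-0.0214 -0.0152  0.0082 -0.0002 -0.0014  0.0012] [-9.89251393e-02  5.13595055e-01  1.07580048e+00 -2.60469288e-04
  1.55319688e+00  8.23527259e-01]
```

View pics/w1.png

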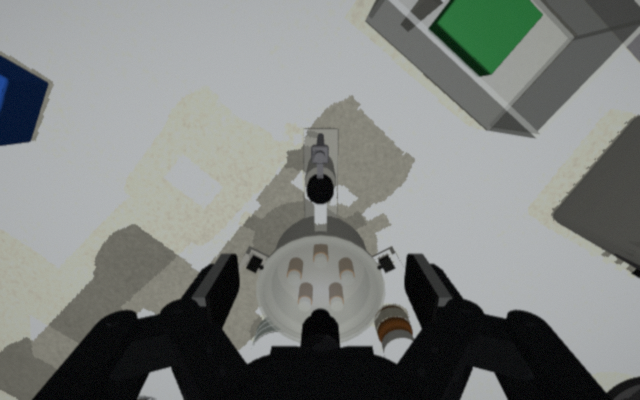

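The wrist view shows the cap at (320,188), the pointer and post at (320,150), and the knob at (320,325). I'll enlarge the pointer and use depth.

```bash
cat >> h.py <<'E'
def cloud(f):
    z=np.load(f); d=z["d"];K=z["K"];V=z["V"]
    v,u=np.mgrid[:400,:640]; P=np.stack([(u-K[0,2])/K[0,0]*d,-(v-K[1,2])/K[1,1]*d,-d],-1)-V[:3,3]
    return P@V[:3,:3], z["im"], dict(camera_matrix=K,view=V)
E
python3 - <<'E'
from h import *
np.set_printoptions(precision=4,suppress=True,linewidth=250)
W,im,c=cloud("pics/w1.npz")
b=im[120:210,270:370]; cv2.imwrite("pics/w1c.png",cv2.resize(b,None,fx=6,fy=6,interpolation=cv2.INTER_NEAREST))
print((W[128:204:2,310:332:1,2]*1000).round().astype(int))
E
```

```text
[[  7   9   9   8   8   8   9   8   9   7   8   7   9   8   7   8   8   9   9   9   6   8]
 [ 11  10  12  11  10  10  12   9   9  11  11  11  12  10  10  10  10  11  11   9  11  11]
 [ 10  11  11  10  11  11  10  11  10  11   9   9  11  11  12  11  11  10  11  12  11   9]
 [ 11  11  11  11  11  10  10  10  21  28  31  29  25  11  10  12  11  10  10  10  11  11]
 [ 11  10  11  11  12  11  11  26  44  52  52  51  45  36  10  10  10  10  11  13   9  11]
 [ 11  10   9  11  11  10  10  54  64  69  72  70  65  57  10  11  11   9   8  11  10  11]
 [ 12  11  11  11  10  11  10  76  83  86  88  87  83  74  11  10  11   9  11   9  10  11]
 [ 11  11  10  10  11   9  11  95  99 103 103 102  98  92  11  11   9  11  10  10   8  10]
 [ 12  11  11  10 139 139 140 139 138 139 140 139 138 141 140 140  11  11   9  11  10  10]
 [ 11  11 147 148 147 147 147 146 148 148 148 148 147 148 148 147 148 148   9  11  12  10]
 [ 13 147 149 148 149 148 147 148 148 148 148 148 150 150 148 149 148 148 147  11   9  10]
 [ 11 147 149 148 149 148 149 150 150 151 151 149 150 149 148 148 150 149 148  12  10  11]
 [ 11 14
[... 1658 characters left out ...]
1 129 129 128 130 129 130 129 128 129 130 128 128 130 130 129]
 [129 128 130 130 130 129 129 129 129 130 129 129 129 129 129 130 129 130 130 129 129 130]
 [129 129 129 129 130 130 130 129 130 130 130 129 129 129 130 129 130 128 130 130 129 130]
 [130 129 130 130 129 129 130 129 130 130 129 130 128 130 129 129 129 129 131 129 131 130]
 [129 129 130 128 129 128 129 129 129 130 130 130 130 129 129 129 129 130 129 129 130 129]
 [130 130 130 129 129 130 130 130 129 130 129 130 129 129 129 129 129 129 129 130 129 129]
 [128 129 129 130 130 131 130 130 130 131 128 129 130 129 130 130 129 129 130 128  10  10]
 [ 11  11  11 129 129 130 129 130 130 129 130 131 130 130 128 129 130   9  11  10  12   9]]
```

View pics/w1c.png

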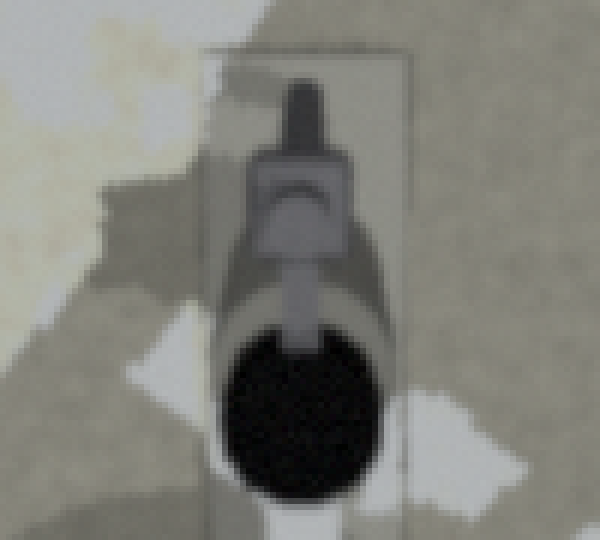

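The depth is clean: cap top 129 mm, pointer top 147 mm and post 160 mm, so the rod must rise about 17.5 mm. Now the exact centres.

```bash
python3 - <<'E'
from h import *
W,im,c=cloud("pics/w1.npz")
def fit(z0,z1,box):
    u0,u1,v0,v1=box; P=W[v0:v1,u0:u1].reshape(-1,3); P=P[(P[:,2]>z0)&(P[:,2]<z1)]
    (x,y),rad=cv2.minEnclosingCircle(P[:,:2].astype(np.float32)*1000); return x,y,rad,np.median(P[:,2]),len(P)
print("cap",fit(.127,.133,(300,340,165,210)))
print("knob",fit(.171,.181,(295,345,300,352)))
print("post",fit(.158,.163,(310,330,140,170)))
P=W[164:176,316:324].reshape(-1,3);P=P[(P[:,2]>.142)&(P[:,2]<.152)]
print("ptr z",np.median(P[:,2]),P.mean(0)); s=r.get_state(); print(s["ee_pos"],s["contact_force"])
E
```

```text
cap (624.513427734375, 61.410316467285156, 12.34447956085205, np.float64(0.12929194817184603), 568)
knob (524.5420532226562, -14.509566307067871, 17.242359161376953, np.float64(0.17586768695136404), 650)
post (653.2200927734375, 83.08621978759766, 3.9757237434387207, np.float64(0.1606118651160997), 94)
ptr z 0.14667470636811575 [0.64321401 0.0755234  0.14662698]
[0.62107566 0.05591197 0.404588  ] [0.20208684 0.32277805 0.53281725]
```

```bash
python3 -m creep '[{"wx":0,"wy":0,"wz":0,"dx":0.3,"dy":0.5,"dz":-4,"grip":0},{"wx":0,"wy":0,"wz":0,"dx":0.3,"dy":0.5,"dz":-8,"grip":0},{"wx":0,"wy":0,"wz":0,"dx":0.3,"dy":0.5,"dz":-11,"grip":0},{"wx":0,"wy":0,"wz":0,"dx":0.3,"dy":0.5,"dz":-11,"grip":0},{"wx":0,"wy":0,"wz":0,"dx":0.3,"dy":0.5,"dz":-11,"grip":0}]'; python3 - <<'E'
from h import *
s=r.get_state(); print(s["ee_pos"],s["qd"].round(4))
c=r.get_calibration("wrist")
im,d=r.get_image("wrist"); cv2.imwrite("pics/w2.png",im); np.savez("pics/w2.npz",d=d,V=c["view"],K=c["camera_matrix"],im=im)
im,d=r.get_image("scene"); cv2.imwrite("pics/s2.png",cv2.resize(im[150:300,230:400],None,fx=4,fy=4,interpolation=2))
E
```

```text
clock: 2.45
ee_pos: [0.6245, 0.0609, 0.2964]
tcp_rot: [[0.798, 0.603, 0.002], [0.603, -0.798, -0.0], [0.002, 0.002, -1.0]]
contact_force: [1.0, 0.2, 0.0]
finger_gap: 0.0851
[0.62450096 0.06093936 0.2964362 ] [ 0.0091 -0.0098 -0.0102  0.0007 -0.0024  0.0014]
```

View pics/w2.png

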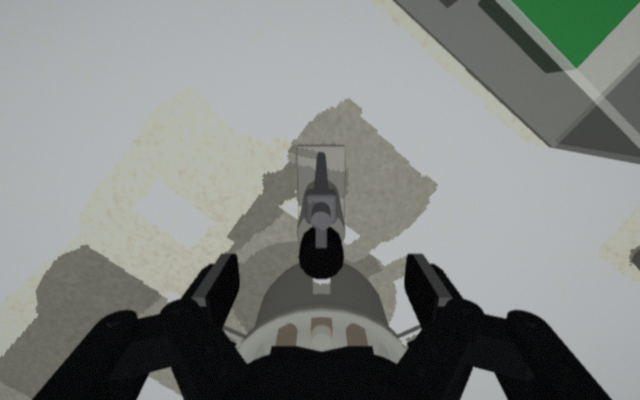

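View pics/s2.png

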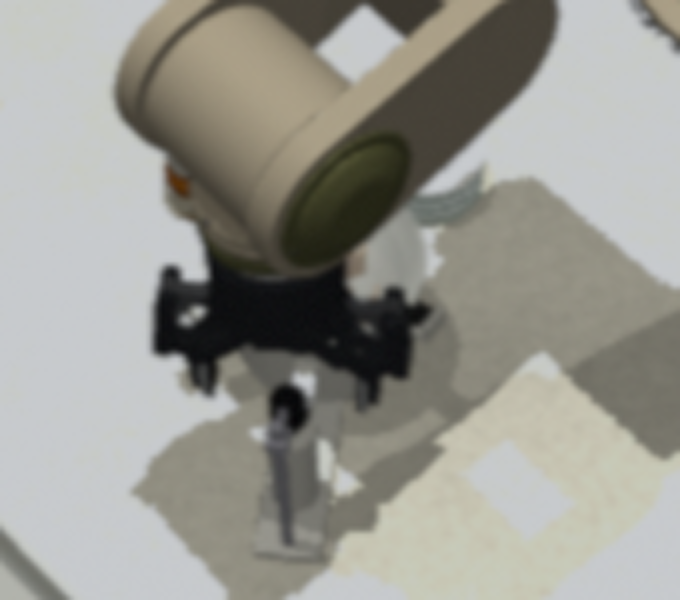

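The cap at (321,250) is centred between the open pads and nothing is in the way. I'll go down 2.3 cm and close.

```bash
python3 -m creep '[{"wx":0,"wy":0,"wz":0,"dx":0,"dy":0,"dz":-1.2,"grip":0},{"wx":0,"wy":0,"wz":0,"dx":0,"dy":0,"dz":-2.2,"grip":0},{"wx":0,"wy":0,"wz":0,"dx":0,"dy":0,"dz":-2.2,"grip":0.3},{"wx":0,"wy":0,"wz":0,"dx":0,"dy":0,"dz":-2.2,"grip":1},{"wx":0,"wy":0,"wz":0,"dx":0,"dy":0,"dz":-2.2,"grip":1}]' 50;  python3 -m creep '[{"wx":0,"wy":0,"wz":0,"dx":0,"dy":0,"dz":0,"grip":1},{"wx":0,"wy":0,"wz":0,"dx":0,"dy":0,"dz":0,"grip":1},{"wx":0,"wy":0,"wz":0,"dx":0,"dy":0,"dz":0,"grip":1},{"wx":0,"wy":0,"wz":0,"dx":0,"dy":0,"dz":0,"grip":1}]'; python3 - <<'E'
from h import *
s=r.get_state(); print(s["ee_pos"],s["contact_force"])
c=r.get_calibration("wrist")
im,d=r.get_image("wrist"); cv2.imwrite("pics/w3.png",im); np.savez("pics/w3.npz",d=d,V=c["view"],K=c["camera_matrix"],im=im)
E
```

```text
clock: 3.18
ee_pos: [0.6245, 0.0616, 0.273]
tcp_rot: [[0.797, 0.604, 0.001], [0.604, -0.797, -0.0], [0.0, 0.0, -1.0]]
contact_force: [-0.0, 0.7, 0.1]
finger_gap: 0.0322
clock: 3.68
ee_pos: [0.6246, 0.0614, 0.2732]
tcp_rot: [[0.797, 0.604, 0.001], [0.604, -0.797, -0.001], [0.001, 0.001, -1.0]]
contact_force: [1.1, -3.2, 5.3]
finger_gap: 0.0234
[0.62455011 0.06143351 0.27324385] [ 1.11169792 -3.20845569  5.32106747]
```

View pics/w3.png

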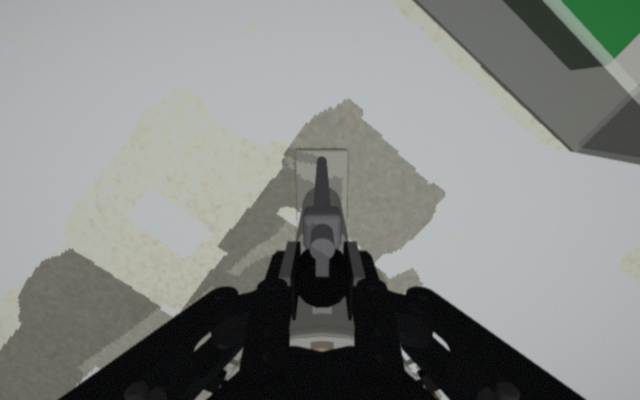

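The cap is gripped at (322,275), gap 23 mm, with the pointer tip just beside it. I'll draw it up about 17.5 mm.

```bash
python3 -m creep '[{"wx":0,"wy":0,"wz":0,"dx":0,"dy":0,"dz":0.4,"grip":1},{"wx":0,"wy":0,"wz":0,"dx":0,"dy":0,"dz":0.8,"grip":1},{"wx":0,"wy":0,"wz":0,"dx":0,"dy":0,"dz":1.2,"grip":1},{"wx":0,"wy":0,"wz":0,"dx":0,"dy":0,"dz":1.6,"grip":1},{"wx":0,"wy":0,"wz":0,"dx":0,"dy":0,"dz":1.75,"grip":1}]' 50; python3 - <<'E'
from h import *
np.set_printoptions(linewidth=250)
s=r.get_state(); print(s["ee_pos"],s["contact_force"],s["finger_gap"])
c=r.get_calibration("wrist")
im,d=r.get_image("wrist"); cv2.imwrite("pics/w4.png",im); np.savez("pics/w4.npz",d=d,V=c["view"],K=c["camera_matrix"],im=im)
W,im,c=cloud("pics/w4.npz"); print((W[220:310:3,304:340:2,2]*1000).round().astype(int))
E
```

```text
clock: 4.35
ee_pos: [0.6247, 0.0614, 0.2892]
tcp_rot: [[0.797, 0.604, -0.0], [0.604, -0.797, -0.0], [-0.0, 0.0, -1.0]]
contact_force: [6.0, -2.6, -7.7]
finger_gap: 0.0235
[0.62470602 0.06136522 0.28915657] [ 6.00220984 -2.5981916  -7.69953874] 0.023516534134455733
[[ 92 148 150 149 156 159 161 161 161 161 160 161 160 158 148 149 148 147]
 [ 96 149 148 149 160 161 161 161 161 161 159 161 161 161 158 149 147 148]
 [ 94 147 148 150 160 160 161 160 161 161 160 160 161 162 161 148 149 147]
 [ 96  95 149 150 161 161 161 161 160 161 161 160 160 161 160 148 148  95]
 [ 95  95  96  96 160 161 161 161 161 160 160 160 161 161  95  95  95  94]
 [ 95  95  96  95  96 161 161 162 161 160 160 160 160  97  95  96  96  96]
 [ 95  96  95  96  95 103 147 147 160 160 161 147 104 101  96  95  94  97]
 [ 96  96  96  95 100 106 147 147 146 146 147 147 108 106  95  95  95  96]
 [ 96  96  95  96 124 125 148 148 147 147 147 146 126 125  95  96  96  96]
 [ 96  95 126 129 129 128 146 147 147 147 146 147 129 128 128 127 125  96]
 [126 127 129 131 131 132 147 147 146 147 147 148 132 131 132 131 129 127]
 [129 131 
[... 715 characters left out ...]
145 145 145 145 146 146]
 [145 146 145 146 145 145 144 146 145 146 146 146 147 145 145 145 145 145]
 [146 145 146 145 146 145 145 145 145 145 145 145 145 146 145 145 145 146]
 [145 145 145 146 146 144 145 145 144 145 144 145 146 145 145 145 145 145]
 [145 145 146 145 146 146 145 144 145 145 145 144 146 145 146 145 146 145]
 [146 145 145 144 146 145 145 145 145 145 145 145 146 145 145 145 146 145]
 [146 146 145 146 145 146 145 146 145 145 144 146 146 145 146 146 145 145]
 [144 144 146 144 145 144 146 145 145 145 146 145 145 145 145 145 145 146]
 [ 73  72  73 144 145 145 145 146 146 146 145 145 144 145 144 145  72  71]
 [ 75  75  76  76  76  77  76  77  78  78  77  77  76  77  77  76  75  76]]
```

View pics/w4.png

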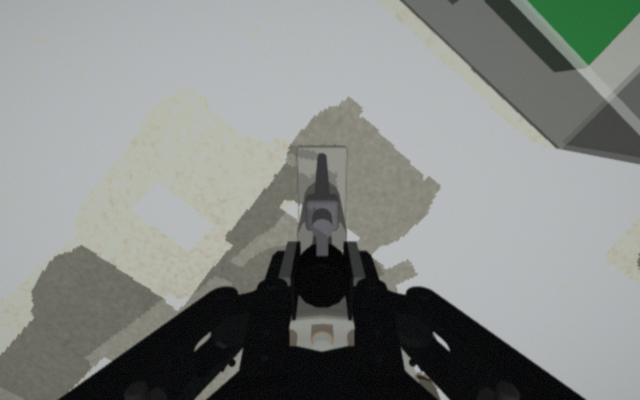

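The cap top is at 145.2 mm and the pointer at 146.8 mm. I'll add 1.5 mm and hold for over two seconds.

```bash
R='x'; python3 -m creep '[{"wx":0,"wy":0,"wz":0,"dx":0,"dy":0,"dz":0.15,"grip":1},{"wx":0,"wy":0,"wz":0,"dx":0,"dy":0,"dz":0.15,"grip":1},{"wx":0,"wy":0,"wz":0,"dx":0,"dy":0,"dz":0.15,"grip":1},{"wx":0,"wy":0,"wz":0,"dx":0,"dy":0,"dz":0.15,"grip":1},{"wx":0,"wy":0,"wz":0,"dx":0,"dy":0,"dz":0.15,"grip":1}]'; python3 - <<'E'
from h import *
c=r.get_calibration("wrist")
im,d=r.get_image("wrist"); np.savez("pics/w5.npz",d=d,V=c["view"],K=c["camera_matrix"],im=im)
W,im,c=cloud("pics/w5.npz"); print("cap",np.median(W[275:295,312:332,2]),"ptr",np.median(W[244:250,318:326,2]), r.get_state()["ee_pos"])
E
```

```text
clock: 5.03
ee_pos: [0.6247, 0.0614, 0.2904]
tcp_rot: [[0.797, 0.604, -0.0], [0.604, -0.797, -0.0], [-0.0, -0.0, -1.0]]
contact_force: [7.1, -4.9, -6.5]
finger_gap: 0.0238
cap 0.14646839999296757 ptr 0.14690644745241171 [0.62474367 0.06137348 0.29034411]
```

```bash
python3 -m creep '[{"wx":0,"wy":0,"wz":0,"dx":0,"dy":0,"dz":0,"grip":1},{"wx":0,"wy":0,"wz":0,"dx":0,"dy":0,"dz":0,"grip":1},{"wx":0,"wy":0,"wz":0,"dx":0,"dy":0,"dz":0,"grip":1},{"wx":0,"wy":0,"wz":0,"dx":0,"dy":0,"dz":0,"grip":1},{"wx":0,"wy":0,"wz":0,"dx":0,"dy":0,"dz":0,"grip":1}]'; python3 -m creep '[{"wx":0,"wy":0,"wz":0,"dx":0,"dy":0,"dz":0,"grip":1},{"wx":0,"wy":0,"wz":0,"dx":0,"dy":0,"dz":0,"grip":1},{"wx":0,"wy":0,"wz":0,"dx":0,"dy":0,"dz":0,"grip":1},{"wx":0,"wy":0,"wz":0,"dx":0,"dy":0,"dz":0,"grip":1},{"wx":0,"wy":0,"wz":0,"dx":0,"dy":0,"dz":0,"grip":1}]'; python3 -m creep '[{"wx":0,"wy":0,"wz":0,"dx":0,"dy":0,"dz":0,"grip":1},{"wx":0,"wy":0,"wz":0,"dx":0,"dy":0,"dz":0,"grip":1},{"wx":0,"wy":0,"wz":0,"dx":0,"dy":0,"dz":0,"grip":1},{"wx":0,"wy":0,"wz":0,"dx":0,"dy":0,"dz":0,"grip":1},{"wx":0,"wy":0,"wz":0,"dx":0,"dy":0,"dz":0,"grip":1}]'; python3 - <<'E'
from h import *
c=r.get_calibration("wrist")
im,d=r.get_image("wrist"); np.savez("pics/w6.npz",d=d,V=c["view"],K=c["camera_matrix"],im=im)
W,im,c=cloud("pics/w6.npz"); print("cap",np.median(W[275:295,312:332,2]),"ptr",np.median(W[244:250,318:326,2]), r.get_state()["ee_pos"])
E
```

```text
clock: 5.7
ee_pos: [0.6247, 0.0614, 0.2904]
tcp_rot: [[0.797, 0.604, -0.0], [0.604, -0.797, -0.0], [-0.0, 0.0, -1.0]]
contact_force: [6.0, -4.0, -7.2]
finger_gap: 0.0234
clock: 6.32
ee_pos: [0.6247, 0.0614, 0.2904]
tcp_rot: [[0.797, 0.604, -0.0], [0.604, -0.797, -0.0], [-0.0, -0.0, -1.0]]
contact_force: [6.3, -3.9, -7.0]
finger_gap: 0.0235
clock: 6.95
ee_pos: [0.6247, 0.0614, 0.2904]
tcp_rot: [[0.797, 0.604, -0.0], [0.604, -0.797, -0.0], [-0.0, 0.0, -1.0]]
contact_force: [5.6, -2.5, -7.6]
finger_gap: 0.0236
cap 0.1464566752314613 ptr 0.14680919934509212 [0.62474207 0.06135366 0.29037311]
```

The cap was held level (146.5 vs 146.8 mm) for about 2.4 s. Now I'll open and let it spring home.

```bash
python3 -m creep '[{"wx":0,"wy":0,"wz":0,"dx":0,"dy":0,"dz":0,"grip":0},{"wx":0,"wy":0,"wz":0,"dx":0,"dy":0,"dz":0,"grip":0},{"wx":0,"wy":0,"wz":0,"dx":0,"dy":0,"dz":0,"grip":0},{"wx":0,"wy":0,"wz":0,"dx":0,"dy":0,"dz":0,"grip":0},{"wx":0,"wy":0,"wz":0,"dx":0,"dy":0,"dz":0,"grip":0}]' 50; python3 - <<'E'
from h import *
c=r.get_calibration("wrist")
im,d=r.get_image("wrist"); cv2.imwrite("pics/w7.png",im); np.savez("pics/w7.npz",d=d,V=c["view"],K=c["camera_matrix"],im=im)
W,im,c=cloud("pics/w7.npz"); print("cap",np.median(W[255:285,312:330,2]),"ptr",np.median(W[240:246,318:326,2]), r.get_state()["ee_pos"])
E
```

```text
clock: 7.62
ee_pos: [0.6243, 0.0617, 0.2918]
tcp_rot: [[0.797, 0.604, -0.0], [0.604, -0.797, 0.0], [0.0, -0.0, -1.0]]
contact_force: [-0.7, 0.6, -0.7]
finger_gap: 0.0854
cap 0.1293197693101886 ptr 0.14676559379937593 [0.62434408 0.06162996 0.29177103]
```

View pics/w7.png

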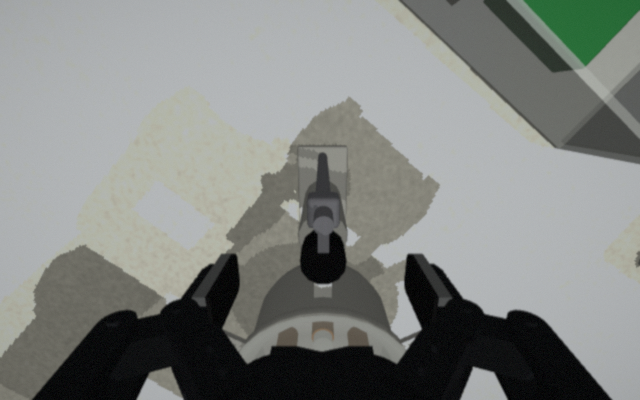

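The cap is back home at 129.3 mm. Next I'll rise and move over the knob at about (0.5205, -0.017).

```bash
python3 -m creep '[{"wx":0,"wy":0,"wz":0,"dx":0,"dy":0,"dz":5,"grip":0},{"wx":0,"wy":0,"wz":0,"dx":0,"dy":0,"dz":10,"grip":0},{"wx":0,"wy":0,"wz":0,"dx":-5.0,"dy":-3.8,"dz":10.5,"grip":0},{"wx":0,"wy":0,"wz":0,"dx":-10.4,"dy":-7.9,"dz":10.5,"grip":0},{"wx":0,"wy":0,"wz":0,"dx":-10.4,"dy":-7.9,"dz":10.5,"grip":0}]';python3 -m creep '[{"wx":0,"wy":0,"wz":0,"dx":0,"dy":0,"dz":0,"grip":0},{"wx":0,"wy":0,"wz":0,"dx":0,"dy":0,"dz":0,"grip":0}]'; python3 - <<'E'
from h import *
c=r.get_calibration("wrist");print(r.get_state()["ee_pos"])
im,d=r.get_image("wrist"); cv2.imwrite("pics/w8.png",im); np.savez("pics/w8.npz",d=d,V=c["view"],K=c["camera_matrix"],im=im)
W,im,c=cloud("pics/w8.npz")
m=(abs(W[...,2]-.176)<.004)&(np.hypot(W[...,0]-.52,W[...,1]+.017)<.03)
P=W[m]; v,u=np.nonzero(m); print(len(P),u.min(),u.max(),v.min(),v.max(),np.median(P[:,2]),cv2.minEnclosingCircle(P[:,:2].astype(np.float32)*1000))
E
```

```text
clock: 8.3
ee_pos: [0.518, -0.0187, 0.3972]
tcp_rot: [[0.799, 0.602, -0.001], [0.602, -0.799, -0.0], [-0.001, -0.0, -1.0]]
contact_force: [1.5, -0.5, -0.1]
finger_gap: 0.0854
clock: 8.55
ee_pos: [0.5212, -0.0169, 0.3966]
tcp_rot: [[0.797, 0.604, 0.0], [0.604, -0.797, 0.0], [0.0, 0.0, -1.0]]
contact_force: [0.9, -0.3, -0.9]
finger_gap: 0.0853
[ 0.52122149 -0.01691418  0.39663216]
1797 298 346 197 243 0.17630406549982014 ((521.1216430664062, -17.20815086364746), 17.78780746459961)
```

View pics/w8.png

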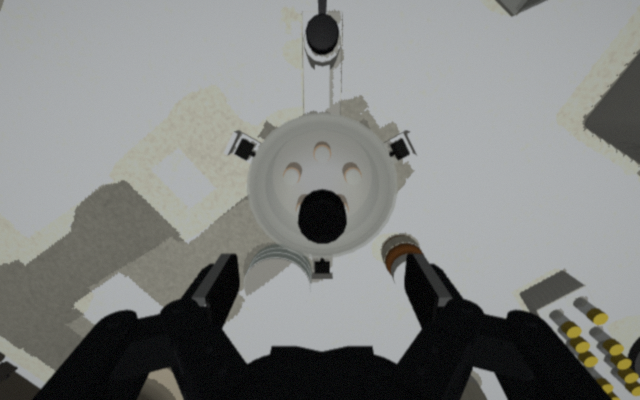

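The knob centre at (521.1, -17.2) mm matches the TCP. I'll descend 8 cm and close.

```bash
python3 -m creep '[{"wx":0,"wy":0,"wz":0,"dx":0,"dy":0,"dz":-3.5,"grip":0},{"wx":0,"wy":0,"wz":0,"dx":0,"dy":0,"dz":-6.5,"grip":0},{"wx":0,"wy":0,"wz":0,"dx":0,"dy":0,"dz":-8,"grip":0},{"wx":0,"wy":0,"wz":0,"dx":0,"dy":0,"dz":-8,"grip":0},{"wx":0,"wy":0,"wz":0,"dx":0,"dy":0,"dz":-8,"grip":0.3}]' 80;  python3 -m creep '[{"wx":0,"wy":0,"wz":0,"dx":0,"dy":0,"dz":0,"grip":1},{"wx":0,"wy":0,"wz":0,"dx":0,"dy":0,"dz":0,"grip":1},{"wx":0,"wy":0,"wz":0,"dx":0,"dy":0,"dz":0,"grip":1},{"wx":0,"wy":0,"wz":0,"dx":0,"dy":0,"dz":0,"grip":1},{"wx":0,"wy":0,"wz":0,"dx":0,"dy":0,"dz":0,"grip":1}]'; python3 - <<'E'
from h import *
c=r.get_calibration("wrist");s=r.get_state();print(s["ee_pos"],s["contact_force"])
im,d=r.get_image("wrist"); cv2.imwrite("pics/w9.png",im); np.savez("pics/w9.npz",d=d,V=c["view"],K=c["camera_matrix"],im=im)
W,im,c=cloud("pics/w9.npz")
m=(abs(W[...,2]-.176)<.004)&(np.hypot(W[...,0]-.521,W[...,1]+.017)<.014)
P=W[m]; v,u=np.nonzero(m); print(len(P),np.median(P[:,2]))
E
```

```text
clock: 9.22
ee_pos: [0.5209, -0.0171, 0.3173]
tcp_rot: [[0.797, 0.604, 0.001], [0.604, -0.797, -0.0], [0.001, 0.001, -1.0]]
contact_force: [1.3, -0.2, 0.1]
finger_gap: 0.0695
clock: 9.85
ee_pos: [0.5205, -0.0174, 0.3176]
tcp_rot: [[0.797, 0.604, 0.002], [0.604, -0.797, -0.001], [0.001, 0.002, -1.0]]
contact_force: [-1.0, -0.9, 5.9]
finger_gap: 0.0342
[ 0.52047735 -0.01740522  0.3176369 ] [-0.99684388 -0.90079164  5.93587694]
2567 0.17645087179797428
```

View pics/w9.png

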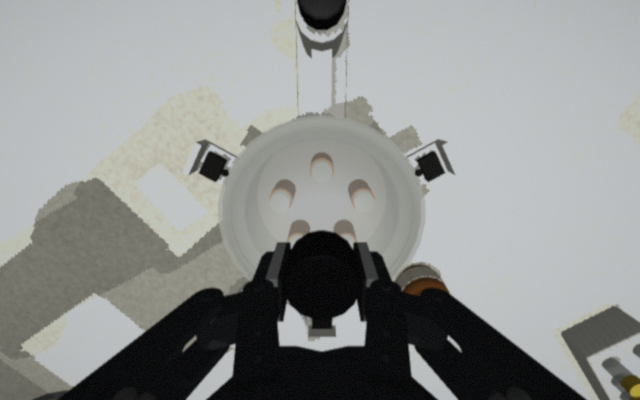

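The knob at (322,275) is held firmly, gap 34 mm. I'll pull straight up in 1 mm rows.

```bash
python3 -m creep '[{"wx":0,"wy":0,"wz":0,"dx":0,"dy":0,"dz":0.1,"grip":1},{"wx":0,"wy":0,"wz":0,"dx":0,"dy":0,"dz":0.2,"grip":1},{"wx":0,"wy":0,"wz":0,"dx":0,"dy":0,"dz":0.3,"grip":1},{"wx":0,"wy":0,"wz":0,"dx":0,"dy":0,"dz":0.3,"grip":1}]' 80; python3 -m creep '[{"wx":0,"wy":0,"wz":0,"dx":0,"dy":0,"dz":0.1,"grip":1},{"wx":0,"wy":0,"wz":0,"dx":0,"dy":0,"dz":0.2,"grip":1},{"wx":0,"wy":0,"wz":0,"dx":0,"dy":0,"dz":0.2,"grip":1}]'
```

```text
clock: 10.4
ee_pos: [0.5205, -0.0176, 0.3186]
tcp_rot: [[0.797, 0.604, -0.001], [0.604, -0.797, 0.0], [-0.001, -0.001, -1.0]]
contact_force: [4.3, -2.4, -14.7]
finger_gap: 0.034
clock: 10.78
ee_pos: [0.5204, -0.0174, 0.3222]
tcp_rot: [[0.797, 0.604, 0.0], [0.604, -0.797, 0.0], [0.0, 0.0, -1.0]]
contact_force: [1.6, -0.8, 2.2]
finger_gap: 0.0341
```

```bash
python3 -m creep '[{"wx":0,"wy":0,"wz":0,"dx":0,"dy":0,"dz":0.2,"grip":1},{"wx":0,"wy":0,"wz":0,"dx":0,"dy":0,"dz":0.4,"grip":1},{"wx":0,"wy":0,"wz":0,"dx":0,"dy":0,"dz":0.4,"grip":1}]' 80; python3 - <<'E'
from h import *
c=r.get_calibration("wrist");s=r.get_state();print(s["ee_pos"],s["contact_force"])
im,d=r.get_image("wrist"); cv2.imwrite("pics/w10.png",im); np.savez("pics/w10.npz",d=d,V=c["view"],K=c["camera_matrix"],im=im)
W,im,c=cloud("pics/w10.npz")
m=(abs(W[...,2]-.182)<.02)&(np.hypot(W[...,0]-.521,W[...,1]+.017)<.012)
P=W[m]; print(len(P),np.median(P[:,2]))
E
```

```text
clock: 11.15
ee_pos: [0.5202, -0.0172, 0.3258]
tcp_rot: [[0.797, 0.604, -0.0], [0.604, -0.797, 0.0], [-0.0, -0.0, -1.0]]
contact_force: [-0.5, -0.6, -2.3]
finger_gap: 0.0341
[ 0.52021663 -0.01724282  0.3258201 ] [-0.45722206 -0.56375702 -2.25027448]
1890 0.18459862793516776
```

View pics/w10.png

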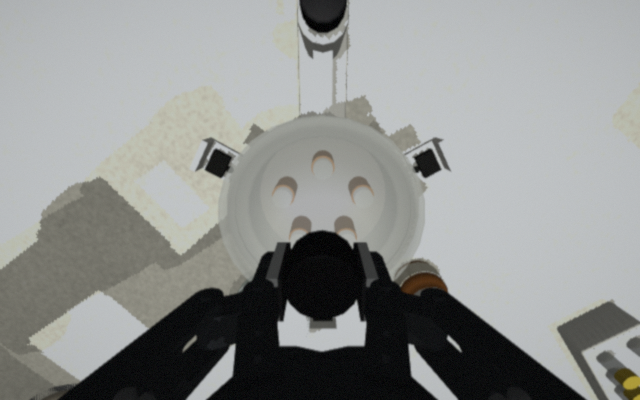

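The lid has come free: knob top 184.5 mm (about 8.3 mm up), wrist load about the lid's weight, and the knob still held at (322,275). I'll raise it another 6.7 mm.

```bash
python3 -m creep '[{"wx":0,"wy":0,"wz":0,"dx":0,"dy":0,"dz":0.3,"grip":1},{"wx":0,"wy":0,"wz":0,"dx":0.05,"dy":0,"dz":0.65,"grip":1},{"wx":0,"wy":0,"wz":0,"dx":0.05,"dy":0,"dz":0.65,"grip":1},{"wx":0,"wy":0,"wz":0,"dx":0.05,"dy":0,"dz":0.65,"grip":1},{"wx":0,"wy":0,"wz":0,"dx":0.05,"dy":0,"dz":0.65,"grip":1}]' 80; python3 - <<'E'
from h import *
c=r.get_calibration("wrist");s=r.get_state();print(s["ee_pos"],s["contact_force"],s["qd"].round(3))
im,d=r.get_image("wrist"); cv2.imwrite("pics/w11.png",im); np.savez("pics/w11.npz",d=d,V=c["view"],K=c["camera_matrix"],im=im)
W,im,c=cloud("pics/w11.npz")
m=(abs(W[...,2]-.186)<.02)&(np.hypot(W[...,0]-.521,W[...,1]+.017)<.012)
P=W[m]; print(len(P),np.median(P[:,2])); A=np.c_[P[:,:2],np.ones(len(P))]; print("tilt",np.linalg.lstsq(A,P[:,2],rcond=None)[0][:2])
m=(abs(W[...,2]-.129)<.005)&(np.hypot(W[...,0]-.6245,W[...,1]-.0614)<.012);print("cap",m.sum(),np.median(W[m][:,2]))
im,d=r.get_image("scene"); cv2.imwrite("pics/s11.png",cv2.resize(im[150:300,230:400],None,fx=4,fy=4,interpolation=2))
E
```

```text
clock: 11.82
ee_pos: [0.5208, -0.0174, 0.3321]
tcp_rot: [[0.797, 0.604, -0.0], [0.604, -0.797, 0.0], [-0.0, -0.0, -1.0]]
contact_force: [0.4, -0.5, -3.3]
finger_gap: 0.0339
[ 0.52083363 -0.01736537  0.33211432] [ 0.39756662 -0.45068126 -3.32280877] [ 0.001 -0.    -0.     0.001 -0.001  0.   ]
1891 0.19090817899340287
tilt [-0.00034379  0.00191383]
cap 970 0.12948654559578054
```

View pics/w11.png

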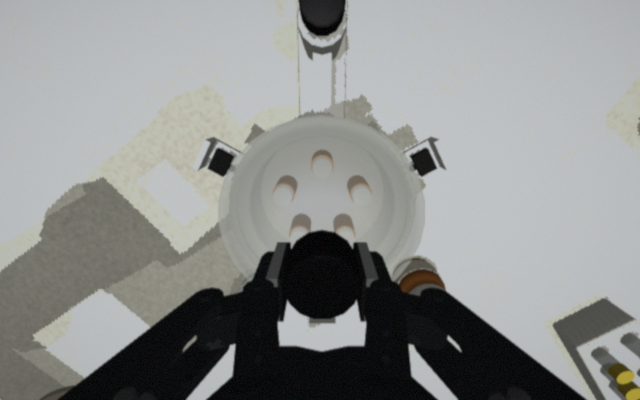

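View pics/s11.png

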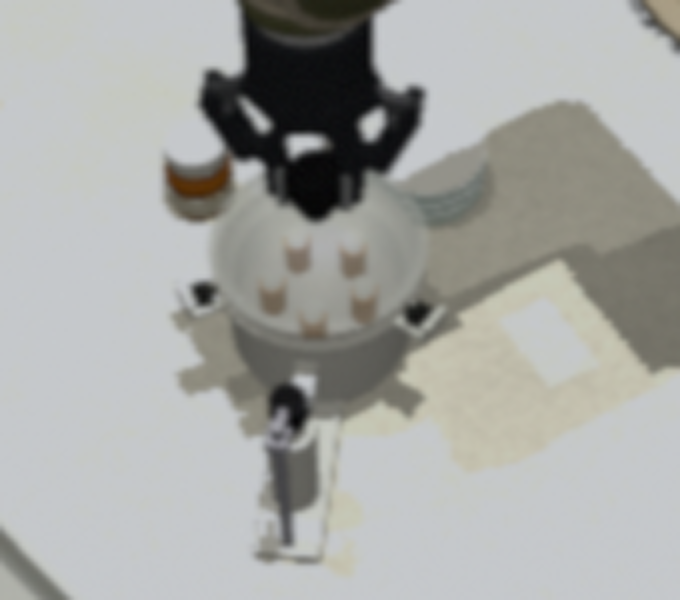

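The lid sits level over the bowl with the knob top at 190.9 mm, so its underside is about 15 mm above the rim. The cap is home and everything is at rest. Handing in.

```bash
python3 - <<'E'
from cell import r
print(r.close_job())
E
```

```text
the job is handed in; nothing more can be done
None
```

The job is handed in: the vent was drawn and let go, and the lid is now held level over the bowl. It took about 12 s of the 43 s allowed; no verdict was reported.

- **Vent:** I drew the cap up to 146.5 mm against the pointer's 146.8 mm and held it there for about 2.4 s. I then opened the gripper, and the cap sprang home to 129.3 mm.
- **Lid:** I pulled straight up in millimetre steps with an 80 N grip. The upward pull reached about 15 N in the readings before the seal let go, and I saw no sign of the lid flying off.
- **Last checks:**
  - **Height:** the knob top is at 190.9 mm, which puts the underside about 15 mm above the rim.
  - **Position:** the lid's tilt is about 0.002 rad. The tool is within 1 mm of the measured bowl centre.
  - **Load:** the wrist carries about 3.3 N, which is about the lid's weight, and the joints are still.
  - **Vent cap:** still home at 129.5 mm.
- **Not measured directly:** contact between the lid and the lugs was judged only from the pictures and the wrist load. The other things on the bench were checked only by eye in the final pictures; the jar and dishes look undisturbed, but not everything was in view.

No check failed. The camera estimates of the cap and knob positions differed by only 1–2 mm, apart from one early knob reading that was about 4 mm off because the gripper partly hid it; I didn't use that one.

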